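# Close up the paint pots in the rack

## Task

Make room in the paint rack for the pots still to come back: in each of its two lanes push the whole row of four pots along, gently and as one train from the open end, until the leading pot is fully home against the end board and no gaps are left in the row. Push with the fingers only, never pick a pot up, and leave all pots standing upright in their lanes. Leave the two spare pots on the table, the brush mug and the paint tube alone.

Things in the scene. Friction and masses are not known exactly. Their poses are not given: they have to be found in the camera images.
- rack: Wooden paint-pot rack, cream lanes, blue side strips, fixed to the table. Origin: centre of its underside, on the table. z up; y along its two parallel lanes, from the blue end board at -y to the open end at +y (no wall); x across, away from the robot. The end board (124 x 12 x 50 mm high) is the end stop of both lanes: inner face at y = -176 mm. Strips flanking the lanes are 26 mm high, 8 mm wide, 12 mm between the lanes.
- near_stop (a point): End stop of the near lane: middle of the end board's inner face at lane floor level, 10 mm above the table, at rack x = -30 mm (the lane's centre line), y = -176 mm. Axes as the rack's: the lane runs from here along +y, 352 mm long, 48 mm wide.
- far_stop (a point): End stop of the far lane: the same point at rack x = +30 mm, y = -176 mm. The far lane is like the near one, 10 mm floor height, 352 mm long, 48 mm wide.
- pot_red: Closed round gouache pot, red lid and band, white body, straight-sided, 44 mm diameter, 46 mm tall, 50 to 100 g; origin at the centre of its underside, z up. It stands in the near lane, one of a row of four pots that touch at the start (in any colour order); the row starts 50 to 130 mm short of the end stop and slides with a few newtons at most.
- pot_yellow: Closed round gouache pot, yellow lid and band, white body, straight-sided, 44 mm diameter, 46 mm tall, 50 to 100 g; origin at the centre of its underside, z up. It stands in the near lane, one of a row of four pots that touch at the start (in any colour order); the row starts 50 to 130 mm short of the end stop and slides with a few newtons at most.
- pot_green: Closed round gouache pot, green lid and band, white body, straight-sided, 44 mm diameter, 46 mm tall, 50 to 100 g; origin at the centre of its underside, z up. It stands in the near lane, one of a row of four pots that touch at the start (in any colour order); the row starts 50 to 130 mm short of the end stop and slides with a few newtons at most.
- pot_white: Closed round gouache pot, white lid and band, white body, straight-sided, 44 mm diameter, 46 mm tall, 50 to 100 g; origin at the centre of its underside, z up. It stands in the near lane, one of a row of four pots that touch at the start (in any colour order); the row starts 50 to 130 mm short of the end stop and slides with a few newtons at most.
- pot_blue: Closed round gouache pot, blue lid and band, white body, straight-sided, 44 mm diameter, 46 mm tall, 50 to 100 g; origin at the centre of its underside, z up. It stands in the far lane, one of a row of four pots that touch at the start (in any colour order); the row starts 50 to 130 mm short of the end stop and slides with a few newtons at most.
- pot_orange: Closed round gouache pot, orange lid and band, white body, straight-sided, 44 mm diameter, 46 mm tall, 50 to 100 g; origin at the centre of its underside, z up. It stands in the far lane, one of a row of four pots that touch at the start (in any colour order); the row starts 50 to 130 mm short of the end stop and slides with a few newtons at most.
- pot_brown: Closed round gouache pot, brown lid and band, white body, straight-sided, 44 mm diameter, 46 mm tall, 50 to 100 g; origin at the centre of its underside, z up. It stands in the far lane, one of a row of four pots that touch at the start (in any colour order); the row starts 50 to 130 mm short of the end stop and slides with a few newtons at most.
- pot_turquoise: Closed round gouache pot, turquoise lid and band, white body, straight-sided, 44 mm diameter, 46 mm tall, 50 to 100 g; origin at the centre of its underside, z up. It stands in the far lane, one of a row of four pots that touch at the start (in any colour order); the row starts 50 to 130 mm short of the end stop and slides with a few newtons at most.
- spare_pink: A pot of the same kind and size with a pink lid, standing on the table off the rack's open end, waiting to be put back later: not to be touched. Origin: centre of its underside.
- spare_black: A pot of the same kind and size with a black lid, standing on the table off the rack's open end, waiting to be put back later: not to be touched. Origin: centre of its underside.
- brush_mug: Blue ceramic mug, 74 mm across, 95 mm tall, with paint brushes standing in it up to about 240 mm, beyond the rack's end board. Not to be disturbed. Origin: centre of its underside.
- paint_tube: Aluminium paint tube, 97 mm long (x, cap towards +x), 34 mm wide, 14 mm thick, lying on the table on the far side of the rack. Not to be disturbed. Origin: underside, middle of the body.
Mind the look-alikes: they are no part of the job. There is more than one size of the pot_green; the job needs the larger.

How it is judged:
By the outcome, as a careful person would: the job done as asked, in the order asked, and still so for the second after the job is handed in, with the robot touching nothing.
It also fails if it takes over 48 s, if anything falls off the work surface, if the arm or the gripper's body presses on something with over 40 N, if the wrist force passes 120 N, or if a joint passes its speed limit or range.

## Robot

A 6-joint arm with a two-finger parallel gripper is mounted at the origin on the work surface. World frame = base frame: x ahead of the robot, y to its left, z up, the work surface at z = 0. Lengths are in m, angles in rad, forces in N, time in s.
With the tool pointing down it reaches from about 0.375 to 0.975 m from the base axis. Payload 3.8 kg.
Tool frame: the origin (TCP) lies at the very end of the fingers, on their centre line; the grasp point (between the pads) lies 19 mm behind it; z points along the fingers, y is the line along which they close (so a half turn about z gives the same grasp; the last joint's range is limited). The gripper opens to 88 mm and grips with 3 to 60 N. Pads are 18 mm wide; open, the fingers measure 123 mm over their backs; the gripper's body (75 mm by 187 mm) begins 45 mm behind the grasp point.
Start: joints at [1.177, 0.264, 1.604, -0, 1.274, -0.037], TCP at [0.236, 0.632, 0.201] pointing down, gripper open.
Joint ranges: [-2.63, 2.63], [-0.94, 2.18], [0.31, 2.57], [-1.31, 4.45], [0, 2.66], [-2.55, 2.55]. Speed limits (rad/s): [2.57, 2.57, 3.14, 3.14, 3.14, 3.14].

## Interface

Orientations are given as a 3x3 rotation matrix whose columns are the frame's x, y, z axes.
In Python, from workcell import env gives the robot as it stands.
- The arm moves only by the shell command python3 -m crank 'ROWS' [OPENING] [FORCE]. ROWS is JSON, a list of rows, each a list of 6 numbers: the shift along the tool's x, y, z as a fraction of full scale, then the turn, a rotation vector about the tool's x, y, z as a fraction of full scale. In form: [[x, y, z, wx, wy, wz], ...]. A call has 1 to 10 rows; each row is the pose to reach, as a shift and turn from the pose commanded when the call began, along the tool's axes at that moment; what a row does not reach only later rows make up. Full scale, the value 1, is 750 mm for a shift and 45 degrees for a turn. A row lasts 1/12 s, in which the tool goes at most 41.7 mm and 7.16 degrees, less where a joint would pass 70% of its speed; a pose out of reach is approached as far as the arm can. A call with a number of a shift or a turn outside -1 to 1 is refused whole. A call with a gripper value outside its range is refused whole. OPENING is the opening in per cent of the stroke, from 0 (shut) to 100 (fully open), set as the call begins (- or left out, the last holds). The fingers move at their own pace and stop on an object; FORCE is the grip in N (left out, the last holds). Time passes only in rows, so rows that repeat a pose let the fingers close. It gives the time, the measured TCP pose, the force, the opening and the grip force at its end, in the units of the state.
- env.observe(): the state, without advancing time (a new reading comes with each control period).
- env.capture(name): name is "scene" or "top" or "wrist"; returns the picture (384x512x3 uint8, red, green, blue); there is no depth.
- env.camera_model(name): a dict with "intrinsics" (3x3 intrinsics, pixels), "pose" (4x4, takes a point from camera to world coordinates). Camera axes: x right, y down, z forward; pixel columns grow to the right and rows downward; lengths in m; the calibration is good to about 2 mm. A picture is of the moment at which its call begins: read the wrist's pose just before it. camera_model takes no time and is no camera call; for the wrist camera it gives the pose at the moment of the call.
- env.close_job(): hands the job in; it is judged then, once.
The state is a dict: "t": time; "joints": joint angles; "dq": joint speeds; "tau": joint torques, N m; "ee_pos": TCP position; "orientation": TCP orientation; "wrist_force": force on the tool from outside, world axes, zero at the start; "ft_torque": the same for the moment, N m; "finger_gap": opening from 0.0 (shut) to 1.0 (fully open); "grip_force": force on a finger pad.
Only numpy, scipy, OpenCV 4.12 (cv2) and the standard library are available. Lean on these libraries where they do the work, as an engineer would, in place of code of your own. Each camera call takes 0.05 s, during which the arm holds its last target. There are 200 camera calls.

## Working session

There is one attempt and no reset: what is moved stays moved. The work goes in short steps, Python scripts to look and compute and a shell command to move; the robot and the scene stay as the last step left them, time stands still between calls to the robot, and variables do not carry over. Pictures are saved under pics/ and viewed, at most 11 in all, crops included, and the job is handed in when it is done.

```bash
mkdir -p pics; python3 - <<'E'
from workcell import env
import cv2,numpy as np
for n in("top","scene"):
    im=env.capture(n); cv2.imwrite(f"pics/{n}0.png",cv2.resize(im[:,:,::-1],(800,600),interpolation=cv2.INTER_CUBIC))
    m=env.camera_model(n); print(np.round(m["intrinsics"],1).tolist(),np.round(m["pose"],4).tolist())
s=env.observe(); print(s["t"],s["ee_pos"],np.round(s["orientation"],3).tolist(),s["wrist_force"])
E
```

```text
[[368.5, 0.0, 246.7], [0.0, 368.5, 188.9], [0.0, 0.0, 1.0]] [[-0.0043, -0.9822, 0.188, 0.478], [-0.9997, -0.0006, -0.0264, 0.0094], [0.026, -0.188, -0.9818, 0.7943], [0.0, 0.0, 0.0, 1.0]]
[[367.1, 0.0, 250.9], [0.0, 367.1, 191.0], [0.0, 0.0, 1.0]] [[0.728, 0.575, -0.3733, 0.8723], [0.6856, -0.613, 0.3927, -0.2974], [-0.003, -0.5419, -0.8405, 0.7007], [0.0, 0.0, 0.0, 1.0]]
0.1 [0.23548541 0.63180649 0.19962094] [[-0.937, 0.349, -0.001], [0.349, 0.937, -0.002], [0.0, -0.002, -1.0]] [-0.19557434  0.69774287  0.19482574]
```

View pics/top0.png

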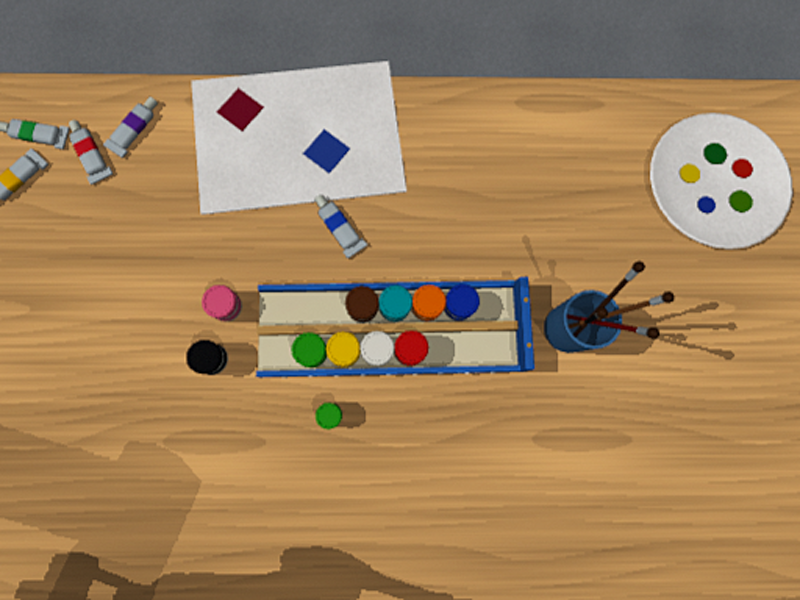

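View pics/scene0.png

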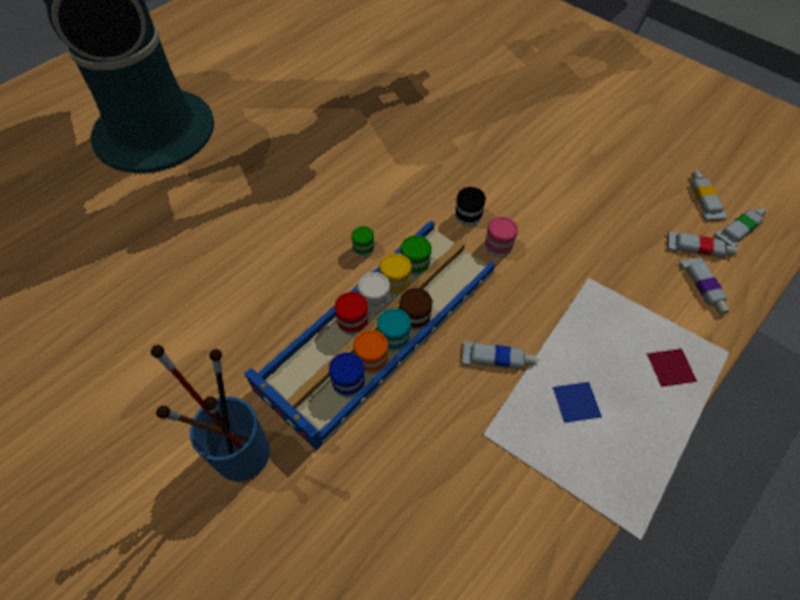

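The top view shows the near lane, from the open end, as green (309,349), yellow (343,348), white (377,348), red (411,348). The far lane is brown (362,303), turquoise (395,302), orange (429,301), blue (463,301). The end board is on the right at about (522,323).

Look-alikes:
- **Green:** the large pot in the lane (309,349) against the small green one on the table (328,415). I choose the large one.
- **Spares:** pink (219,301) and black (206,357).
- **Tubes:** the tube by the rack (340,226) against those at the far left.

```bash
cat > h.py <<'E'
from workcell import env
import cv2,numpy as np
def ray(n,u,v,z,s=1.5625):
    m=env.camera_model(n);P=m["pose"];d=P[:3,:3]@np.linalg.inv(m["intrinsics"])@[(u+.5)/s-.5,(v+.5)/s-.5,1]
    return P[:3,3]+d*(z-P[2,3])/d[2]
E
python3 - <<'E'
from h import *
for k,u,v,z in [("green",309,349,.056),("yellow",343,348,.056),("white",377,348,.056),("red",411,348,.056),("brown",362,303,.056),("turq",395,302,.056),("orange",429,301,.056),("blue",463,301,.056),("pink",219,301,.046),("black",205,356,.046),
 ("nearstrip openend",258,374,.026),("nearstrip boardend",518,374,.026),("farstrip openend",259,287,.026),("mid openend",260,328,.026),("mid board",517,325,.026),("board top inner far",516,279,.05),("board top inner near",521,369,.05)]:
    print(k,np.round(ray("top",u,v,z)[:2],4))
for k,u,v in [("green",416,247),("yellow",396,266),("red",351,304),("brown",416,302),("blue",347,366)]: print("scene",k,np.round(ray("scene",u,v,.056)[:2],4))
im=cv2.imread("pics/top0.png")[260:440,180:560]; cv2.imwrite("pics/crop.png",cv2.resize(im,(798,378),interpolation=cv2.INTER_CUBIC))
E
```

```text
green [0.5495 0.0881]
yellow [0.5508 0.0447]
white [0.5507 0.0012]
red [ 0.5506 -0.0425]
brown [0.6093 0.0206]
turq [ 0.6106 -0.0224]
orange [ 0.612  -0.0668]
blue [ 0.612  -0.1114]
pink [0.6137 0.2082]
black [0.5417 0.2225]
nearstrip openend [0.5196 0.1576]
nearstrip boardend [ 0.5186 -0.187 ]
farstrip openend [0.6366 0.1606]
mid openend [0.5807 0.1572]
mid board [ 0.5845 -0.1887]
board top inner far [ 0.6429 -0.1841]
board top inner near [ 0.5238 -0.185 ]
scene green [0.5506 0.0906]
scene yellow [0.5527 0.0468]
scene red [ 0.5516 -0.0397]
scene brown [0.6126 0.0217]
scene blue [ 0.6131 -0.1071]
```

View pics/crop.png

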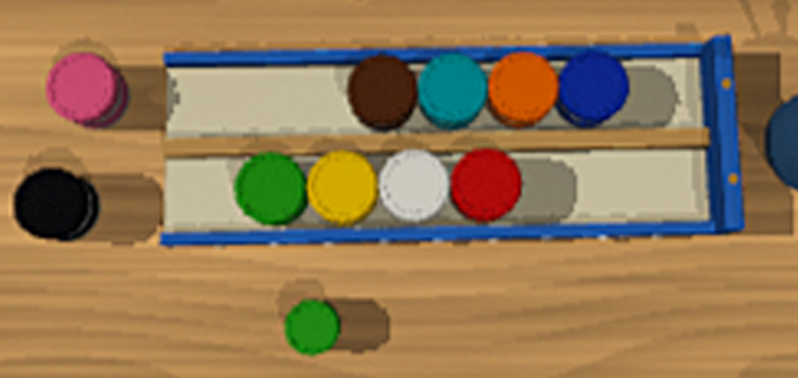

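The crop confirms it: the large green pot (270,188 in the crop) ends the near row and brown (382,90) ends the far row. The small green pot (312,326) stands outside the rack. The lanes run nearly along world -y, with centres at x≈0.551 (near) and x≈0.611 (far).

Now I close the fingers, align tool y with the lane, and go above the gap between green and the black spare.

```bash
python3 -m crank '[[-0.618,-0.456,0,0,0,-0.469],[-0.618,-0.456,0,0,0,-0.469],[-0.618,-0.456,0,0,0,-0.469],[-0.618,-0.456,0,0,0,-0.469],[-0.618,-0.456,0,0,0,-0.469],[-0.618,-0.456,0,0,0,-0.469],[-0.618,-0.456,0,0,0,-0.469],[-0.618,-0.456,0,0,0,-0.469],[-0.618,-0.456,0,0,0,-0.469],[-0.618,-0.456,0,0,0,-0.469]]' 0 20; python3 - <<'E'
from h import *
s=env.observe();print(s)
E
```

```text
t: 0.93
ee_pos: [0.4639, 0.2816, 0.2005]
orientation: [[-1.0, -0.012, -0.0], [-0.012, 1.0, -0.0], [0.0, -0.0, -1.0]]
wrist_force: [0.5, -0.3, 0.1]
finger_gap: 0.266
grip_force: 0.0
{'t': 0.9333, 'joints': array([ 4.99603982e-01,  1.39454053e-02,  1.88737354e+00,  1.59496611e-05,
        1.24067882e+00, -1.08293190e+00]), 'dq': array([-9.20760568e-01,  1.36353053e-03, -3.94391351e-03,  4.61855728e-04,
       -6.60846313e-03, -9.11261101e-01]), 'tau': array([ 4.75978732e+00, -3.71385598e+01, -3.43896711e+01,  1.00190757e-02,
        3.51162851e-01,  9.65030864e-01]), 'ee_pos': array([0.46389587, 0.28156275, 0.20049895]), 'orientation': array([[-9.99931087e-01, -1.17341421e-02, -3.62819105e-04],
       [-1.17340771e-02,  9.99931137e-01, -1.80832980e-04],
       [ 3.64916040e-04, -1.76563170e-04, -9.99999918e-01]]), 'wrist_force': array([ 0.53788526, -0.32484981,  0.11961103]), 'ft_torque': array([0.03237974, 0.02980976, 0.03328572]), 'grip_force': 0.0, 'finger_gap': 0.2655556961417855}
```

```bash
python3 -m crank '[[-0.115,-0.175,0,0,0,0],[-0.115,-0.175,0,0,0,0],[-0.115,-0.175,0,0,0,0],[-0.115,-0.175,0,0,0,0],[-0.115,-0.175,0.06,0,0,0],[-0.115,-0.175,0.11,0,0,0],[-0.115,-0.175,0.11,0,0,0],[-0.115,-0.175,0.11,0,0,0]]'; python3 - <<'E'
from h import *
im=env.capture("top");cv2.imwrite("pics/a.png",cv2.resize(im[140:300,60:380,::-1],(800,400),interpolation=cv2.INTER_CUBIC))
im=env.capture("wrist");cv2.imwrite("pics/w.png",im[:,:,::-1])
E
```

```text
t: 1.6
ee_pos: [0.5483, 0.1524, 0.1154]
orientation: [[-1.0, -0.011, -0.007], [-0.011, 1.0, -0.002], [0.007, -0.002, -1.0]]
wrist_force: [0.1, -0.1, -0.1]
finger_gap: 0.006
grip_force: 0.0
```

View pics/w.png

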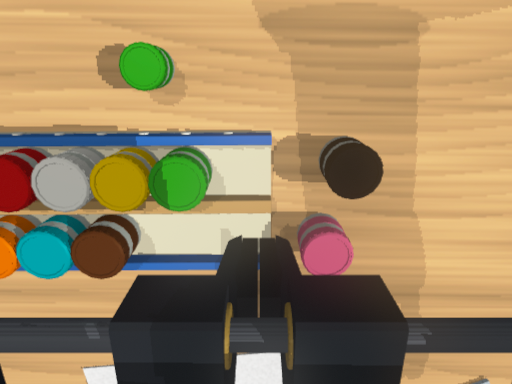

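The wrist view shows the closed fingers (260,240) between green (180,180) and the black spare (350,168). I check the lane position from this view before going down.

```bash
python3 - <<'E'
from h import *
for k,u,v,z in [("green",180,182,.056),("black",352,168,.046),("brown",102,248,.056),("pink",326,248,.046),("stripnear out",268,134,.026),("stripnear in",268,145,.026),("mid near edge",268,197,.026),("mid far edge",268,213,.026)]: print(k,np.round(ray("wrist",u,v,z,1)[:2],4))
s=env.observe();print(s["ee_pos"])
E
```

```text
green [0.5484 0.0956]
black [0.5388 0.2271]
brown [0.605  0.0294]
pink [0.6085 0.2122]
stripnear out [0.5166 0.1622]
stripnear in [0.5256 0.1624]
mid near edge [0.5709 0.1633]
mid far edge [0.5857 0.1636]
[0.55214594 0.15387365 0.11998398]
```

```bash
python3 -m crank '[[0.002,0,0.05,0,0,0],[0.002,0,0.09,0,0,0],[0.002,0,0.115,0,0,0],[0.002,0,0.13,0,0,0],[0.002,0,0.13,0,0,0],[0.002,0,0.13,0,0,0]]'
```

```text
t: 2.2
ee_pos: [0.5512, 0.1541, 0.0226]
orientation: [[-1.0, -0.012, 0.002], [-0.012, 1.0, 0.001], [-0.002, 0.001, -1.0]]
wrist_force: [0.3, 0.4, 0.4]
finger_gap: 0.006
grip_force: 0.0
```

```bash
python3 -m crank '[[0,-0.006,0,0,0,0],[0,-0.012,0,0,0,0],[0,-0.016,0,0,0,0],[0,-0.020,0,0,0,0],[0,-0.024,0,0,0,0],[0,-0.028,0,0,0,0],[0,-0.032,0,0,0,0],[0,-0.036,0,0,0,0],[0,-0.040,0,0,0,0],[0,-0.044,0,0,0,0]]'; python3 -m crank '[[0,-0.004,0,0,0,0],[0,-0.008,0,0,0,0],[0,-0.012,0,0,0,0],[0,-0.016,0,0,0,0],[0,-0.020,0,0,0,0],[0,-0.024,0,0,0,0],[0,-0.028,0,0,0,0],[0,-0.032,0,0,0,0],[0,-0.036,0,0,0,0],[0,-0.040,0,0,0,0]]'
```

```text
t: 3.03
ee_pos: [0.55, 0.12, 0.0207]
orientation: [[-1.0, -0.012, -0.0], [-0.012, 1.0, -0.0], [0.0, -0.0, -1.0]]
wrist_force: [0.4, 0.3, 0.5]
finger_gap: 0.003
grip_force: 0.0
t: 3.87
ee_pos: [0.5505, 0.09, 0.0208]
orientation: [[-1.0, -0.012, 0.0], [-0.012, 1.0, 0.0], [-0.0, 0.0, -1.0]]
wrist_force: [-0.3, -0.0, -0.5]
finger_gap: 0.009
grip_force: 0.0
```

```bash
python3 -m crank '[[0,-0.004,0,0,0,0],[0,-0.008,0,0,0,0],[0,-0.012,0,0,0,0],[0,-0.016,0,0,0,0],[0,-0.020,0,0,0,0],[0,-0.024,0,0,0,0],[0,-0.028,0,0,0,0],[0,-0.032,0,0,0,0],[0,-0.036,0,0,0,0],[0,-0.040,0,0,0,0]]'; python3 -m crank '[[0,-0.004,0,0,0,0],[0,-0.008,0,0,0,0],[0,-0.012,0,0,0,0],[0,-0.016,0,0,0,0],[0,-0.020,0,0,0,0],[0,-0.024,0,0,0,0],[0,-0.028,0,0,0,0],[0,-0.032,0,0,0,0],[0,-0.036,0,0,0,0],[0,-0.040,0,0,0,0]]'; python3 - <<'E'
from h import *
im=env.capture("scene");cv2.imwrite("pics/b.png",cv2.resize(im[110:310,130:350,::-1],(660,600),interpolation=cv2.INTER_CUBIC))
E
```

```text
t: 4.7
ee_pos: [0.5509, 0.06, 0.0208]
orientation: [[-1.0, -0.012, 0.0], [-0.012, 1.0, -0.0], [-0.0, -0.0, -1.0]]
wrist_force: [0.4, 0.2, 0.2]
finger_gap: 0.004
grip_force: 0.0
t: 5.53
ee_pos: [0.5512, 0.03, 0.0208]
orientation: [[-1.0, -0.012, 0.0], [-0.012, 1.0, -0.0], [-0.0, -0.0, -1.0]]
wrist_force: [0.5, -0.3, 0.2]
finger_gap: 0.004
grip_force: 0.0
```

View pics/b.png

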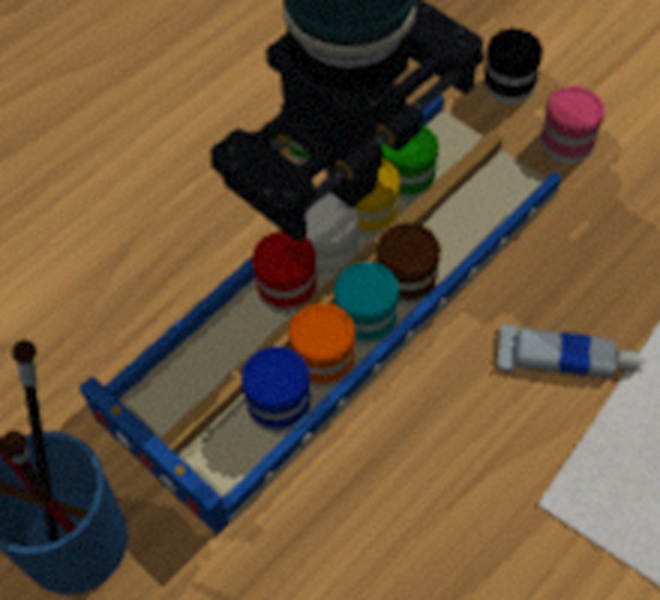

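The picture shows the near row unmoved: red is still at crop (285,270) and green at (412,150). The force stays zero, although the pose says the fingers should be there. I must find out why before moving on.

```bash
python3 - <<'E'
from h import *
s=env.observe();p=s["ee_pos"];print(p,np.round(s["joints"],3))
def proj(n,p):
    m=env.camera_model(n);q=np.linalg.inv(m["pose"])@[*p,1];q=m["intrinsics"]@q[:3];return np.round(q[:2]/q[2])
a=env.capture("wrist");b=env.capture("top")
for n,im in(("wrist",a),("top",b)):
    im=im.copy()
    for d in (0,.06,.15):
        u=proj(n,p+[0,0,d]);print(n,d,u);cv2.circle(im,tuple(int(t) for t in u),3,(255,0,255),1)
    if n=="wrist":a=im
    else:b=im
cv2.imwrite("pics/c.png",np.hstack([cv2.resize(a,(400,300)),cv2.resize(b,(400,300))])[:,:,::-1])
E
```

```text
[0.55118024 0.02959037 0.02078826] [ 0.009  0.214  2.028 -0.     0.9   -1.573]
wrist 0 [256. 223.]
wrist 0.06 [256. 282.]
wrist 0.15 [252. 588.]
top 0 [227. 224.]
top 0.06 [227. 221.]
top 0.15 [225. 216.]
```

View pics/c.png

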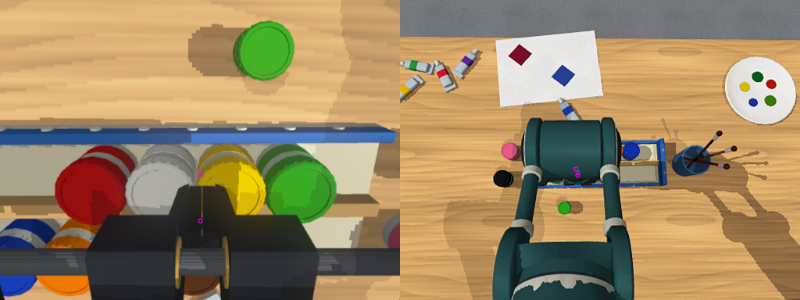

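```bash
python3 - <<'E'
from h import *
m=env.camera_model("wrist");print(np.round(m["intrinsics"],1).tolist(),np.round(m["pose"],3).tolist())
p=env.observe()["ee_pos"]
for d in(0,.02,.03,.04,.05,.064):
    r=[]
    for dx in(-.009,.009):
        q=np.linalg.inv(m["pose"])@[*(p+[dx,0,d]),1];q=m["intrinsics"]@q[:3];r.append(np.round(q[:2]/q[2]))
    print(d,r)
im=env.capture("wrist");cv2.imwrite("pics/d.png",cv2.resize(im[150:384,60:460,::-1],(800,468),interpolation=cv2.INTER_CUBIC))
E
```

```text
[[345.3, 0.0, 258.3], [0.0, 345.3, 187.0], [0.0, 0.0, 1.0]] [[-0.01, 0.948, 0.318, 0.467], [1.0, 0.01, 0.004, 0.03], [0.001, 0.318, -0.948, 0.205], [0.0, 0.0, 0.0, 1.0]]
0 [array([257., 208.]), array([257., 237.])]
0.02 [array([257., 223.]), array([257., 254.])]
0.03 [array([257., 231.]), array([257., 264.])]
0.04 [array([257., 241.]), array([257., 274.])]
0.05 [array([257., 252.]), array([257., 287.])]
0.064 [array([257., 269.]), array([256., 307.])]
```

View pics/d.png

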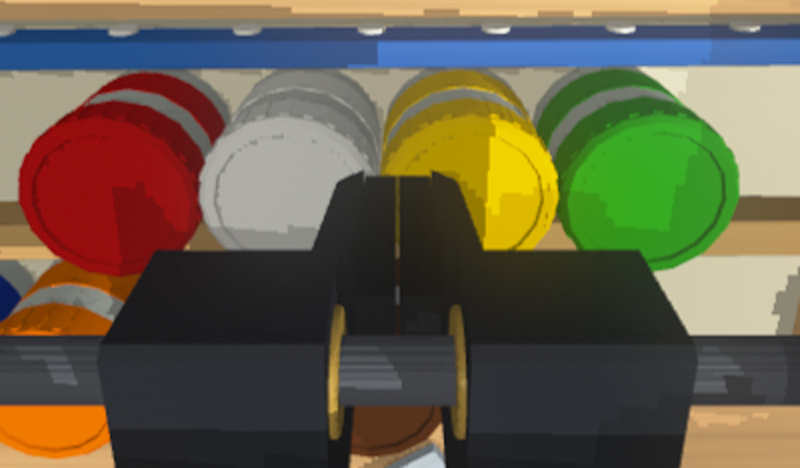

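The wrist view shows the fingertip's upper edge at crop (398,176), which is row 238. That is the same row as when hovering, and it fits a tip about 35 mm above the reported TCP, so it is skimming over the lids (z 56 mm). I go up and back behind the row to check the tip's true height in the scene view.

```bash
python3 -m crank '[[0,0,-0.05,0,0,0],[0,0,-0.1,0,0,0],[0,0.05,-0.1,0,0,0],[0,0.1,-0.1,0,0,0],[0,0.14,-0.1,0,0,0],[0.001,0.165,-0.1,0,0,0],[0.001,0.165,-0.1,0,0,0],[0.001,0.165,-0.1,0,0,0]]'; python3 - <<'E'
from h import *
p=env.observe()["ee_pos"];m=env.camera_model("scene")
im=env.capture("scene")
x0,y0,k=220,60,5
o=cv2.resize(im[y0:y0+120,x0:x0+150,::-1],None,fx=k,fy=k,interpolation=cv2.INTER_CUBIC)
for d in(0,.036,.064):
    q=np.linalg.inv(m["pose"])@[*(p+[0,0,d]),1];q=m["intrinsics"]@q[:3];u=(q[:2]/q[2]-[x0,y0])*k;print(p,d,u);cv2.circle(o,tuple(int(t) for t in u),4,(255,0,255),1)
cv2.imwrite("pics/e.png",o)
E
```

```text
t: 6.4
ee_pos: [0.5488, 0.155, 0.0957]
orientation: [[-1.0, -0.014, -0.0], [-0.014, 1.0, -0.0], [0.0, -0.0, -1.0]]
wrist_force: [0.0, -0.3, -0.8]
finger_gap: 0.005
grip_force: 0.0
[0.54876459 0.15496293 0.09574599] 0 [328.07282115 346.77225068]
[0.54876459 0.15496293 0.09574599] 0.036 [334.5838632 288.6642078]
[0.54876459 0.15496293 0.09574599] 0.064 [340.00969922 240.24112748]
```

View pics/e.png

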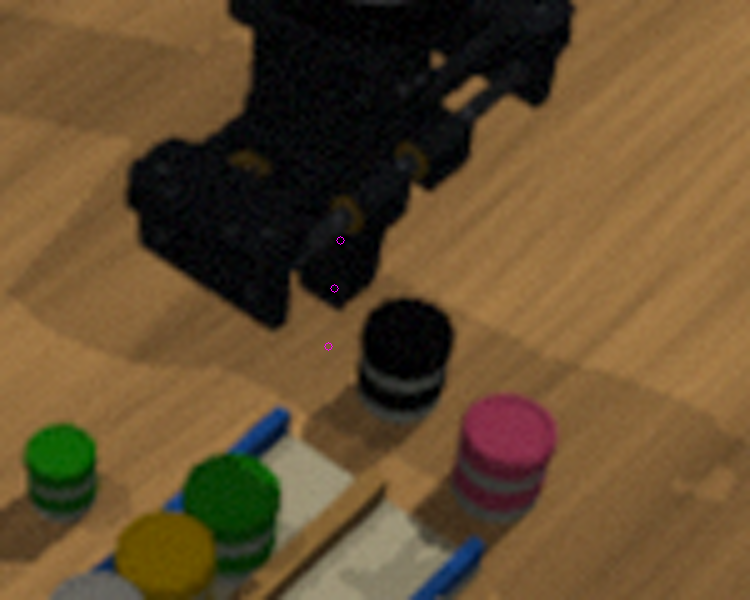

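```bash
python3 - <<'E'
from h import *
p=env.observe()["ee_pos"];m=env.camera_model("scene");print(p)
def pr(dx,dy,d):
    q=np.linalg.inv(m["pose"])@[*(p+[dx,dy,d]),1];q=m["intrinsics"]@q[:3];return np.round((q[:2]/q[2]-[220,60])*5).astype(int)
print("body -y end corners (seen 280,325 / 140,240 / 290,200?)")
for d in(.045,.055,.064,.075,.1): print(d,pr(.0375,-.0935,d),pr(-.0375,-.0935,d),pr(.0375,.0935,d))
print("tip (seen bottom 340,308; left 303,285; right 375,275)")
for d in(.02,.03,.036,.042): print(d,pr(.009,-.0105,d),pr(-.009,-.0105,d),pr(.009,.0105,d))
E
```

```text
[0.54876933 0.15406428 0.09564913]
body -y end corners (seen 280,325 / 140,240 / 290,200?)
0.045 [254 449] [116 351] [542 203]
0.055 [255 433] [115 334] [546 185]
0.064 [256 418] [115 319] [549 169]
0.075 [257 399] [114 299] [554 149]
0.1 [260 354] [113 253] [565 101]
tip (seen bottom 340,308; left 303,285; right 375,275)
0.02 [330 340] [298 319] [362 314]
0.03 [332 324] [300 303] [364 297]
0.036 [333 314] [301 293] [365 287]
0.042 [335 304] [302 282] [367 277]
```

Scene fit: the fingertip sits about 39 mm above the reported TCP, and the body about 103 mm instead of 64 mm. So the whole gripper sits 38–39 mm higher along the tool than the readout says. Horizontal position agrees. I go down correspondingly lower, slowly, watching the force.

```bash
python3 -m crank '[[0,0,0.05,0,0,0],[0,0,0.09,0,0,0],[0,0,0.115,0,0,0],[0,0,0.125,0,0,0],[0,0,0.130,0,0,0],[0,0,0.134,0,0,0],[0,0,0.134,0,0,0]]'; python3 -m crank '[[0,0,0.004,0,0,0],[0,0,0.008,0,0,0],[0,0,0.012,0,0,0],[0,0,0.012,0,0,0]]'
```

```text
t: 7.03
ee_pos: [0.5499, 0.1537, -0.004]
orientation: [[-1.0, -0.011, 0.001], [-0.011, 1.0, 0.0], [-0.001, 0.0, -1.0]]
wrist_force: [-0.3, -0.1, 0.5]
finger_gap: 0.005
grip_force: 0.0
t: 7.37
ee_pos: [0.5489, 0.1541, -0.0138]
orientation: [[-1.0, -0.012, -0.0], [-0.012, 1.0, -0.0], [0.0, -0.0, -1.0]]
wrist_force: [0.1, -0.3, 0.1]
finger_gap: 0.004
grip_force: 0.0
```

```bash
python3 -m crank '[[0,-0.006,0,0,0,0],[0,-0.012,0,0,0,0],[0,-0.016,0,0,0,0],[0,-0.020,0,0,0,0],[0,-0.024,0,0,0,0],[0,-0.028,0,0,0,0],[0,-0.032,0,0,0,0],[0,-0.036,0,0,0,0],[0,-0.040,0,0,0,0],[0,-0.044,0,0,0,0]]'; python3 -m crank '[[0,-0.004,0,0,0,0],[0,-0.008,0,0,0,0],[0,-0.012,0,0,0,0],[0,-0.016,0,0,0,0],[0,-0.020,0,0,0,0]]'
```

```text
t: 8.2
ee_pos: [0.5495, 0.121, -0.0136]
orientation: [[-1.0, -0.011, 0.0], [-0.011, 1.0, 0.0], [-0.0, 0.0, -1.0]]
wrist_force: [0.3, 2.3, 0.1]
finger_gap: 0.008
grip_force: 0.9
t: 8.62
ee_pos: [0.5496, 0.1058, -0.0137]
orientation: [[-1.0, -0.012, -0.0], [-0.012, 1.0, 0.0], [0.0, 0.0, -1.0]]
wrist_force: [0.8, 2.4, 0.2]
finger_gap: 0.008
grip_force: 1.0
```

Contact at 2.4 N; the row is sliding. I keep going.

```bash
python3 -m crank '[[0,-0.004,0,0,0,0],[0,-0.008,0,0,0,0],[0,-0.012,0,0,0,0],[0,-0.016,0,0,0,0],[0,-0.020,0,0,0,0],[0,-0.024,0,0,0,0],[0,-0.028,0,0,0,0],[0,-0.032,0,0,0,0],[0,-0.036,0,0,0,0],[0,-0.040,0,0,0,0]]'; python3 -m crank '[[0,-0.004,0,0,0,0],[0,-0.008,0,0,0,0],[0,-0.012,0,0,0,0],[0,-0.016,0,0,0,0],[0,-0.020,0,0,0,0],[0,-0.024,0,0,0,0],[0,-0.028,0,0,0,0],[0,-0.032,0,0,0,0],[0,-0.036,0,0,0,0],[0,-0.040,0,0,0,0]]';  python3 -m crank '[[0,-0.004,0,0,0,0],[0,-0.008,0,0,0,0],[0,-0.012,0,0,0,0],[0,-0.016,0,0,0,0],[0,-0.020,0,0,0,0],[0,-0.024,0,0,0,0],[0,-0.028,0,0,0,0]]'; python3 - <<'E'
from h import *
im=env.capture("scene");cv2.imwrite("pics/f.png",cv2.resize(im[100:310,130:350,::-1],(629,600),interpolation=cv2.INTER_CUBIC))
E
```

```text
t: 9.45
ee_pos: [0.5499, 0.0758, -0.0137]
orientation: [[-1.0, -0.012, -0.0], [-0.012, 1.0, 0.0], [0.0, 0.0, -1.0]]
wrist_force: [0.7, 2.1, 0.9]
finger_gap: 0.003
grip_force: 1.1
t: 10.28
ee_pos: [0.5502, 0.0458, -0.0137]
orientation: [[-1.0, -0.012, -0.0], [-0.012, 1.0, -0.0], [0.0, -0.0, -1.0]]
wrist_force: [0.3, 2.5, 0.4]
finger_gap: 0.008
grip_force: 1.1
t: 10.87
ee_pos: [0.5505, 0.0248, -0.0137]
orientation: [[-1.0, -0.012, -0.0], [-0.012, 1.0, -0.0], [0.0, -0.0, -1.0]]
wrist_force: [0.7, 1.4, 1.0]
finger_gap: 0.005
grip_force: 1.1
```

View pics/f.png

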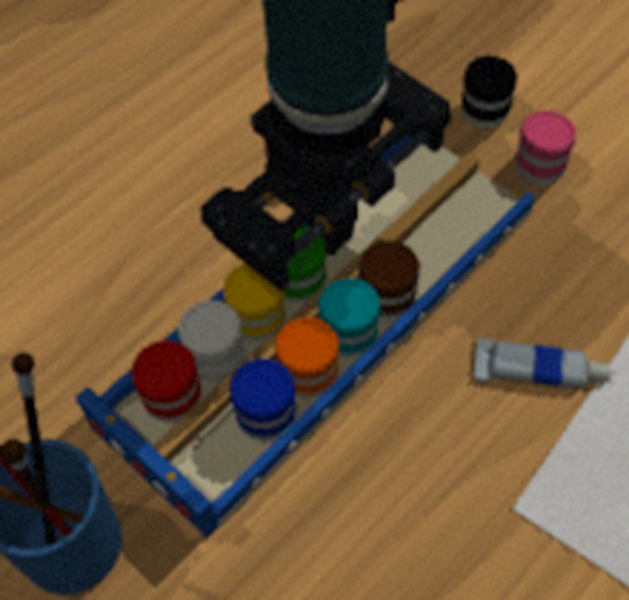

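The near row is moving as a train: red (167,375) is about a pot's half-width from the board, and all pots are upright. I finish slowly, watching for the force to rise.

```bash
python3 -m crank '[[0,-0.002,0,0,0,0],[0,-0.004,0,0,0,0],[0,-0.006,0,0,0,0],[0,-0.008,0,0,0,0],[0,-0.010,0,0,0,0],[0,-0.012,0,0,0,0],[0,-0.014,0,0,0,0],[0,-0.016,0,0,0,0],[0,-0.018,0,0,0,0],[0,-0.020,0,0,0,0]]'; python3 -m crank '[[0,-0.002,0,0,0,0],[0,-0.004,0,0,0,0]]'
```

```text
t: 11.75
ee_pos: [0.5507, 0.0099, -0.0137]
orientation: [[-1.0, -0.012, -0.0], [-0.012, 1.0, -0.0], [0.0, -0.0, -1.0]]
wrist_force: [0.5, 2.5, 0.8]
finger_gap: 0.003
grip_force: 1.1
t: 11.92
ee_pos: [0.5507, 0.0069, -0.0137]
orientation: [[-1.0, -0.012, -0.0], [-0.012, 1.0, 0.0], [0.0, 0.0, -1.0]]
wrist_force: [-0.4, 2.1, 0.4]
finger_gap: 0.006
grip_force: 1.1
```

```bash
 python3 -m crank '[[0,-0.001,0,0,0,0],[0,-0.002,0,0,0,0],[0,-0.003,0,0,0,0]]'
```

```text
t: 12.17
ee_pos: [0.5507, 0.0048, -0.0137]
orientation: [[-1.0, -0.012, -0.0], [-0.012, 1.0, 0.0], [0.0, 0.0, -1.0]]
wrist_force: [0.1, 1.8, 0.1]
finger_gap: 0.006
grip_force: 1.1
```

```bash
 for i in 1 2 3; do python3 -m crank '[[0,-0.001,0,0,0,0],[0,-0.002,0,0,0,0]]'|grep -E "ee_pos|wrist"; done
```

```text
ee_pos: [0.5508, 0.0038, -0.0136]
wrist_force: [-0.2, 6.9, 1.7]
ee_pos: [0.5508, 0.0036, -0.0135]
wrist_force: [0.6, 11.6, 2.6]
ee_pos: [0.5509, 0.0034, -0.0134]
wrist_force: [-0.1, 17.0, 4.0]
```

The force rises sharply at y≈0.004, so the near row is home. I back off, lift, and move behind brown in the far lane.

```bash
 python3 -m crank '[[0,0.004,0,0,0,0],[0,0.015,0,0,0,0],[0,0.03,0,0,0,0],[0,0.03,-0.04,0,0,0],[0,0.04,-0.09,0,0,0],[-0.03,0.08,-0.12,0,0,0],[-0.08,0.119,-0.12,0,0,0],[-0.08,0.119,-0.12,0,0,0],[-0.08,0.119,-0.12,0,0,0]]'; python3 - <<'E'
from h import *
im=env.capture("wrist");cv2.imwrite("pics/g.png",im[:,:,::-1]);p=env.observe()["ee_pos"];print(p)
np.save("wp.npy",env.camera_model("wrist")["pose"])
E
```

```text
t: 13.42
ee_pos: [0.612, 0.0922, 0.077]
orientation: [[-1.0, -0.014, 0.003], [-0.014, 1.0, -0.0], [-0.003, -0.0, -1.0]]
wrist_force: [0.6, -1.0, -0.4]
finger_gap: 0.006
grip_force: 0.0
[0.60959611 0.09097099 0.07575309]
```

View pics/g.png

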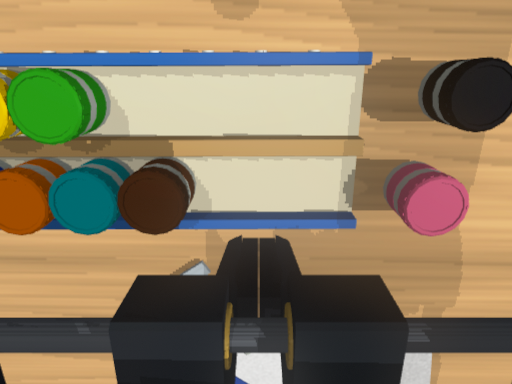

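Fingers (260,240) are between brown (156,197) and pink (428,200), in line with the far lane. Going down.

```bash
 python3 -m crank '[[0,0,0.045,0,0,0],[0,0,0.08,0,0,0],[0,0,0.1,0,0,0],[0,0,0.11,0,0,0],[0,0,0.118,0,0,0],[0,0,0.118,0,0,0]]';  python3 -m crank '[[0,-0.006,0,0,0,0],[0,-0.012,0,0,0,0],[0,-0.016,0,0,0,0],[0,-0.020,0,0,0,0],[0,-0.024,0,0,0,0],[0,-0.028,0,0,0,0],[0,-0.032,0,0,0,0],[0,-0.036,0,0,0,0],[0,-0.040,0,0,0,0]]'
```

```text
t: 13.97
ee_pos: [0.6079, 0.0895, -0.0137]
orientation: [[-1.0, -0.011, -0.003], [-0.011, 1.0, -0.001], [0.003, -0.001, -1.0]]
wrist_force: [-0.3, -0.4, 0.4]
finger_gap: 0.008
grip_force: 0.0
t: 14.72
ee_pos: [0.6101, 0.0602, -0.0122]
orientation: [[-1.0, -0.011, 0.0], [-0.011, 1.0, 0.0], [-0.0, 0.0, -1.0]]
wrist_force: [0.4, 2.0, 1.4]
finger_gap: 0.006
grip_force: 1.1
```

```bash
 python3 -m crank '[[0,-0.004,0,0,0,0],[0,-0.008,0,0,0,0],[0,-0.012,0,0,0,0],[0,-0.016,0,0,0,0],[0,-0.020,0,0,0,0],[0,-0.024,0,0,0,0],[0,-0.028,0,0,0,0],[0,-0.032,0,0,0,0]]'|grep -E "ee_pos|wrist"; python3 -m crank '[[0,-0.003,0,0,0,0],[0,-0.006,0,0,0,0],[0,-0.009,0,0,0,0],[0,-0.012,0,0,0,0],[0,-0.015,0,0,0,0],[0,-0.018,0,0,0,0],[0,-0.021,0,0,0,0]]'|grep -E "ee_pos|wrist"
```

```text
ee_pos: [0.6104, 0.036, -0.0122]
wrist_force: [0.6, 1.0, 1.0]
ee_pos: [0.6106, 0.0203, -0.0122]
wrist_force: [0.4, 2.0, 1.7]
```

```bash
 python3 -m crank '[[0,-0.002,0,0,0,0],[0,-0.004,0,0,0,0],[0,-0.006,0,0,0,0],[0,-0.008,0,0,0,0],[0,-0.010,0,0,0,0],[0,-0.012,0,0,0,0],[0,-0.014,0,0,0,0]]'|grep -E "ee_pos|wrist"; for i in 1 2 3; do python3 -m crank '[[0,-0.001,0,0,0,0],[0,-0.002,0,0,0,0]]'|grep -E "ee_pos|wrist"; done
```

```text
ee_pos: [0.6107, 0.0099, -0.0122]
wrist_force: [-0.3, 2.7, 0.2]
ee_pos: [0.6107, 0.0084, -0.0122]
wrist_force: [0.2, 1.8, 0.8]
ee_pos: [0.6107, 0.007, -0.0122]
wrist_force: [0.1, 2.1, 1.2]
ee_pos: [0.6107, 0.0055, -0.0122]
wrist_force: [-0.1, 2.4, 0.6]
```

```bash
for i in 1 2 3; do python3 -m crank '[[0,-0.001,0,0,0,0],[0,-0.002,0,0,0,0]]'|grep -E "ee_pos|wrist"; done
```

```text
ee_pos: [0.6108, 0.0046, -0.0121]
wrist_force: [-1.1, 7.6, 1.7]
ee_pos: [0.6109, 0.0045, -0.012]
wrist_force: [-0.0, 13.1, 2.9]
ee_pos: [0.6109, 0.0044, -0.0119]
wrist_force: [0.3, 16.3, 2.9]
```

The far row is home too. I back off, lift clear, move away from the rack, and look.

```bash
 python3 -m crank '[[0,0.004,0,0,0,0],[0,0.015,0,0,0,0],[0,0.03,0,0,0,0],[0,0.03,-0.04,0,0,0],[0,0.04,-0.09,0,0,0],[0,0.07,-0.14,0,0,0],[0,0.12,-0.19,0,0,0],[0,0.17,-0.2,0,0,0],[0,0.22,-0.2,0,0,0],[0,0.27,-0.2,0,0,0]]' >/dev/null; python3 -m crank '[[0,0.05,0,0,0,0],[0,0.1,0,0,0,0],[0,0.15,0,0,0,0],[0,0.2,0,0,0,0],[0,0.2,0,0,0,0],[0,0.2,0,0,0,0]]'; python3 - <<'E'
from h import *
a=env.capture("top");b=env.capture("scene")
A=cv2.resize(a[160:280,110:400,::-1],(800,331),interpolation=cv2.INTER_CUBIC);B=cv2.resize(b[130:300,140:350,::-1],(329,266),interpolation=cv2.INTER_CUBIC)
o=np.zeros((600,800,3),np.uint8);o[:331]=A;o[332:598,:329]=B;cv2.imwrite("pics/z.png",o)
E
```

```text
t: 18.88
ee_pos: [0.6059, 0.3557, 0.1372]
orientation: [[-1.0, -0.015, -0.0], [-0.015, 1.0, -0.001], [0.0, -0.001, -1.0]]
wrist_force: [-0.5, -0.4, 0.3]
finger_gap: 0.006
grip_force: 0.0
```

View pics/z.png

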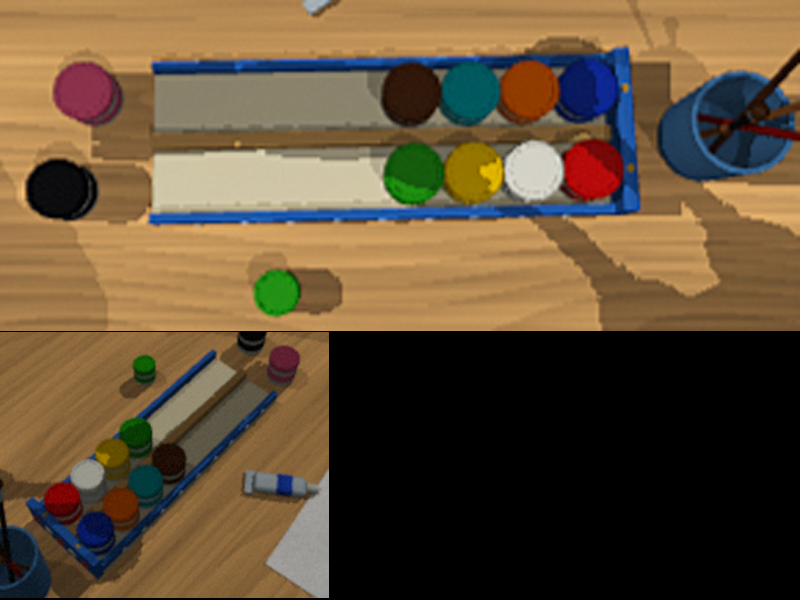

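Both rows are home and gapless: red (593,170) and blue (587,90) sit against the board, and all pots are upright. Spares, mug, tube and the small green pot are unmoved.

```bash
python3 -c "
from workcell import env
print(env.close_job())"
```

```text
the job is handed in; nothing more can be done
None
```

Job handed in at about 19 s of the 48 s allowed: in the last pictures both rows of four stand upright and gapless against the end board, and the spares, mug and tube look unmoved (my first push skimmed just above the lids because the fingertips sit about 39 mm higher than the readout says, so I went lower and pushed again).

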